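Find and shim the rocking corner of a levelling plate

TASK

One corner of the aluminium levelling plate rocks: press down on its corners one at a time, at the black dots, until you find the corner that gives, then press that corner's orange shim down flat and press the corner firmly once more, letting the shim take the load. Only press with the fingertips: do not lift or shove the plate, leave the other three shims standing up and the culture dish and everything else where it is, and finish clear of everything.

Things in the scene. Friction and masses are not known exactly. Their poses are not given: they have to be found in the camera images.
- base: dark steel base of the levelling stand, 164 (x) x 214 (y) x 6 mm, fixed; origin at the centre of its underside on the bench, front = -x (robot's side), left = +y. On it, under the plate's feet, stand four look-alike black pads: three solid, one (any of the four, unseen which) sprung
- plate: loose aluminium plate, 150 (x) x 190 (y) x 8 mm, 0.9 kg, level on four feet; origin at its underside's centre, 25 mm above the bench, axes as the base's; top 33 mm above the bench. Sound corners do not give. The one over the sprung pad dips from 1 to 3 N on, is down 4.5 mm at its stop at about 4 N (the opposite corner rises), and springs back
- corner_fl (a point): black 20 mm dot on the plate's top at its front left corner, straight above that corner's foot: the place to press; at plate (-58, 62, 8) mm, 33 mm above the bench at rest
- corner_fr (a point): black 20 mm dot on the plate's top at its front right corner, straight above that corner's foot: the place to press; at plate (-58, -62, 8) mm, 33 mm above the bench at rest
- corner_bl (a point): black 20 mm dot on the plate's top at its back left corner, straight above that corner's foot: the place to press; at plate (58, 62, 8) mm, 33 mm above the bench at rest
- corner_br (a point): black 20 mm dot on the plate's top at its back right corner, straight above that corner's foot: the place to press; at plate (58, -62, 8) mm, 33 mm above the bench at rest
- shim_fl (a joint): hinge of the front left corner's orange flip-down shim, rad: 0 = up at 35 degrees, 0.61 = flat; starts at 0 to 0.05, stays where left. Pivot along the base's x at base (-58, 90, 8) mm. Pressing it down takes about 4 N 35 mm from the pivot. Flat, its cam stands 1 mm under the plate: the corner, pressed again, sinks about 1 mm and then rests firmly on the shim (8 to 15 N will do)
- shim_fr (a joint): hinge of the front right corner's orange flip-down shim, rad: 0 = up at 35 degrees, 0.61 = flat; starts at 0 to 0.05, stays where left. Pivot along the base's x at base (-58, -90, 8) mm. Pressing it down takes about 4 N 35 mm from the pivot. Flat, its cam stands 1 mm under the plate: the corner, pressed again, sinks about 1 mm and then rests firmly on the shim (8 to 15 N will do)
- shim_bl (a joint): hinge of the back left corner's orange flip-down shim, rad: 0 = up at 35 degrees, 0.61 = flat; starts at 0 to 0.05, stays where left. Pivot along the base's x at base (58, 90, 8) mm. Pressing it down takes about 4 N 35 mm from the pivot. Flat, its cam stands 1 mm under the plate: the corner, pressed again, sinks about 1 mm and then rests firmly on the shim (8 to 15 N will do)
- shim_br (a joint): hinge of the back right corner's orange flip-down shim, rad: 0 = up at 35 degrees, 0.61 = flat; starts at 0 to 0.05, stays where left. Pivot along the base's x at base (58, -90, 8) mm. Pressing it down takes about 4 N 35 mm from the pivot. Flat, its cam stands 1 mm under the plate: the corner, pressed again, sinks about 1 mm and then rests firmly on the shim (8 to 15 N will do)
- tab_fl (a point): on the ribbed finger tab of the front left shim: upper face of its leaf, 45 mm from the pivot. The leaf (60 mm from the pivot, 16 to 22 wide, 3 thick) points out to base +y and up beside the plate; its end swings out and down. This point is about 36 mm out from the pivot and 35 mm above the bench when up, 45 mm out and 9.5 mm above the bench when flat
- tab_fr (a point): on the ribbed finger tab of the front right shim: upper face of its leaf, 45 mm from the pivot. The leaf (60 mm from the pivot, 16 to 22 wide, 3 thick) points out to base -y and up beside the plate; its end swings out and down. This point is about 36 mm out from the pivot and 35 mm above the bench when up, 45 mm out and 9.5 mm above the bench when flat
- tab_bl (a point): on the ribbed finger tab of the back left shim: upper face of its leaf, 45 mm from the pivot. The leaf (60 mm from the pivot, 16 to 22 wide, 3 thick) points out to base +y and up beside the plate; its end swings out and down. This point is about 36 mm out from the pivot and 35 mm above the bench when up, 45 mm out and 9.5 mm above the bench when flat
- tab_br (a point): on the ribbed finger tab of the back right shim: upper face of its leaf, 45 mm from the pivot. The leaf (60 mm from the pivot, 16 to 22 wide, 3 thick) points out to base -y and up beside the plate; its end swings out and down. This point is about 36 mm out from the pivot and 35 mm above the bench when up, 45 mm out and 9.5 mm above the bench when flat
- dish: round culture dish with lid, 60 mm across, 14 mm high, standing in the middle of the plate; origin at the centre of its underside
- beaker: empty glass beaker, 54 mm across, 70 mm high, right of the stand; origin at the centre of its underside
- tape: roll of beige tape lying flat, 86 mm across, 19 mm high; origin at the centre of its underside
- kitchen_timer: white countdown timer lying flat, 70 x 62 x 18 mm; origin at the centre of its underside
- marker: white marker pen with a blue cap lying on the bench, 17 x 135 x 16 mm, long along its y; origin at the centre of its underside

How it is judged:
On the way, in this order (a step that is already met when the one before it is completed fails the run):
1. with all shims still up, the fingers press the rocking corner so that it dips by about 2 mm or more (value of joint each of shim_fl, shim_fr, shim_bl, shim_br below 0.25 rad and angle between plate's own z axis and vertical above 0.02 rad and contact force between the fingers and plate above 0.5 N and height (world z) of any of corner_fl, corner_fr, corner_bl, corner_br below 0.0312 m), for 0.1 s.
2. one shim is pressed flat, the other three still up (((value of joint shim_fl above 0.55 rad and value of joint each of shim_fr, shim_bl, shim_br below 0.25 rad) or (value of joint shim_fr above 0.55 rad and value of joint each of shim_fl, shim_bl, shim_br below 0.25 rad) or (value of joint shim_bl above 0.55 rad and value of joint each of shim_fl, shim_fr, shim_br below 0.25 rad) or (value of joint shim_br above 0.55 rad and value of joint each of shim_fl, shim_fr, shim_bl below 0.25 rad))), for 0.2 s.
3. with that one shim flat, the corner is pressed again and the shim carries the plate (at least 1 N; some 6 N or more on the corner) without the corner dipping as before (((value of joint shim_fl above 0.55 rad and value of joint each of shim_fr, shim_bl, shim_br below 0.25 rad) or (value of joint shim_fr above 0.55 rad and value of joint each of shim_fl, shim_bl, shim_br below 0.25 rad) or (value of joint shim_bl above 0.55 rad and value of joint each of shim_fl, shim_fr, shim_br below 0.25 rad) or (value of joint shim_br above 0.55 rad and value of joint each of shim_fl, shim_fr, shim_bl below 0.25 rad)) and contact force between the fingers and plate above 3 N and contact force between base and plate above 1 N and contact force between the fingers and base below 0.3 N and angle between plate's own z axis and vertical below 0.02 rad), for 0.1 s.
At the end, for the whole second after the job is handed in: The rocking corner's shim is flat (0.55 rad or more), the other three stand up (below 0.25 rad), the plate lies level (within 0.012 rad) and at rest on its pads within 12 mm of where it was, with the dish still on its middle (within 40 mm) (((value of joint shim_fl above 0.55 rad and value of joint each of shim_fr, shim_bl, shim_br below 0.25 rad) or (value of joint shim_fr above 0.55 rad and value of joint each of shim_fl, shim_bl, shim_br below 0.25 rad) or (value of joint shim_bl above 0.55 rad and value of joint each of shim_fl, shim_fr, shim_br below 0.25 rad) or (value of joint shim_br above 0.55 rad and value of joint each of shim_fl, shim_fr, shim_bl below 0.25 rad)) and angle between plate's own z axis and vertical below 0.012 rad and distance of plate from where it was at the start of the episode below 0.012 m and linear speed of plate below 0.01 m/s and height (world z) of plate between 0.022 and 0.028 m and horizontal distance between dish and plate below 0.04 m); the robot touches nothing.
It fails at once if a second shim is pressed down (value of joint each of shim_fl, shim_fr above 0.3 rad or value of joint each of shim_fl, shim_bl above 0.3 rad or value of joint each of shim_fl, shim_br above 0.3 rad or value of joint each of shim_fr, shim_bl above 0.3 rad or value of joint each of shim_fr, shim_br above 0.3 rad or value of joint each of shim_bl, shim_br above 0.3 rad).
It fails at once if the plate is lifted or shoved (height (world z) of plate above 0.033 m or distance of plate from where it was at the start of the episode above 0.02 m or angle between plate's own z axis and vertical above 0.12 rad).
It fails at once if the plate is pressed with excessive force (contact force between the fingers and plate above 60 N).
It fails at once if the culture dish is lifted or pushed about (distance of dish from where it was at the start of the episode above 0.025 m or angle between dish's own z axis and vertical above 0.2 rad).
It fails at once if something standing round the work is disturbed (distance of any of beaker, tape, kitchen_timer, marker from where it was at the start of the episode above 0.02 m).
It also fails if it takes over 56 s, if anything falls off the work surface, if the arm or the gripper's body presses on something with over 40 N, if the wrist force passes 120 N, or if a joint passes its speed limit or range.

ROBOT

A 6-joint arm with a two-finger parallel gripper is mounted at the origin on a cart in front of the work surface, level with it; the furniture and walls round the work are solid. World frame = base frame: x ahead of the robot, y to its left, z up, the work surface at z = 0. Lengths are in m, angles in rad, forces in N, time in s.
With the tool pointing down it reaches from about 0.225 to 0.875 m from the base axis. Payload 3.4 kg.
Tool frame: the origin (TCP) lies between the finger pads; the fingertips stand 11 mm ahead of it and the grasp point (between the pads) lies 8 mm behind it; z points along the fingers, y is the line along which they close (so a half turn about z gives the same grasp; the last joint's range is limited). The gripper opens to 85 mm and grips with 20 to 120 N. Pads are 22 mm wide; open, the fingers measure 114 mm over their backs; the gripper's body (76 mm by 85 mm) begins 54 mm behind the grasp point. The pads swing forward as they close: fully open they stand 13 mm farther back than shut.
Start: joints at [-1.43, 0.276, 1.505, -0, 1.361, -0.121], TCP at [0.149, -0.555, 0.242] pointing down, gripper open.
Joint ranges: [-2.89, 2.89], [-0.75, 2.08], [0.22, 2.7], [-1.18, 4.32], [0.11, 2.71], [-2.7, 2.7]. Speed limits (rad/s): [2.57, 2.57, 3.14, 3.14, 3.14, 3.14].

INTERFACE

Orientations are given as a unit quaternion [w, x, y, z].
In Python, from rig import manip, imaging gives the robot as it stands. The module is installed in compiled form; this text tells all that it offers.
- The arm moves only by the tool jog_arm, never from a script. Its argument "deltas" is one flat list of numbers, 7 for each row, row after row: the turn, a rotation vector about the world's x, y, z in degrees, then the shift along the world's x, y, z in mm, then the opening, from 0 (shut) to 1 (fully open). In form: [ax, ay, az, tx, ty, tz, gripper, ax, ay, az, tx, ty, tz, gripper, ...]. A call has 1 to 20 rows; each row is the pose to reach, as a shift and turn from the pose commanded when the call began; what a row does not reach only later rows make up. A row lasts 1/10 s, in which the tool goes at most 50 mm and 8.59 degrees, less where a joint would pass 70% of its speed; a pose out of reach is approached as far as the arm can. A call with a gripper value outside its range is refused whole. The fingers move at their own pace and stop on an object; "grip_force" is the grip in N (left out, the last holds). Time passes only in rows, so rows that repeat a pose let the fingers close. It gives the time, the measured TCP pose, the force, the opening and the grip force at its end, in the units of the state.
- manip.get_state(): the state, without advancing time (a new reading comes with each control period).
- imaging.get_image(name): name is "scene" or "top"; returns the picture (480x640x3 uint8, blue, green, red); there is no depth.
- imaging.calibration(name): a dict with "mtx" (3x3 intrinsics, pixels), "cam_to_world" (4x4, takes a point from camera to world coordinates). Camera axes: x right, y down, z forward; pixel columns grow to the right and rows downward; lengths in m; the calibration is good to about 2 mm. A picture is of the moment at which its call begins. calibration takes no time and is no camera call.
- manip.sign_off(): hands the job in; it is judged then, once.
The state is a dict: "clock": time; "qpos": joint angles; "qd": joint speeds; "effort": joint torques, N m; "position": TCP position; "ee_rot": TCP orientation; "contact_force": force on the tool from outside, world axes, zero at the start; "moment": the same for the moment, N m; "width": finger opening in m; "gripper_force": force on a finger pad.
Only numpy, scipy, OpenCV 4.12 (cv2) and the standard library are available. Lean on these libraries where they do the work, as an engineer would, in place of code of your own. Each camera call takes 0.05 s, during which the arm holds its last target. There are 200 camera calls.

## Working session

There is one attempt and no reset: what is moved stays moved. The work goes in short steps, Python scripts to look and compute and a tool call to move; the robot and the scene stay as the last step left them, time stands still between calls to the robot, and variables do not carry over. Pictures are saved under pics/ and viewed, at most 10 in all, crops included, and the job is handed in when it is done.

Besides the shell and the picture viewer there is one more tool, called as a command line: name --argument value ..., lists and objects as JSON in quotes. jog_arm: Moves the arm, as the interface text tells. Its arguments: {"type":"object","properties":{"deltas":{"type":"array"},"grip_force":{"type":"number"}},"required":["deltas"]}

```bash
mkdir -p pics
python3 - <<'E'
from rig import manip, imaging
import cv2
for n in("top","scene"):
    cv2.imwrite(f"pics/{n}0.png",imaging.get_image(n)); c=imaging.calibration(n); print(c["mtx"],c["cam_to_world"])
s=manip.get_state();print(s)
E
```

```text
[[543.22184185   0.         313.04244468]
 [  0.         543.22184185 234.34618749]
 [  0.           0.           1.        ]] [[ 0.0049141  -0.98820566  0.15305369  0.32853268]
 [-0.99984188 -0.00747128 -0.01613706  0.06041933]
 [ 0.01709024 -0.15295019 -0.98808611  1.2197515 ]
 [ 0.          0.          0.          1.        ]]
[[516.8987754    0.         315.84432252]
 [  0.         516.8987754  241.34514132]
 [  0.           0.           1.        ]] [[ 0.4727391  -0.43203788  0.7680241  -0.44650439]
 [-0.88107084 -0.24680357  0.40348752 -0.45411061]
 [ 0.0152292  -0.86742796 -0.49732967  0.67808206]
 [ 0.          0.          0.          1.        ]]
{'clock': 0.1, 'qpos': array([-1.43004233e+00,  2.76531686e-01,  1.50599892e+00, -9.10736254e-07,
        1.36072008e+00, -1.21015758e-01]), 'qd': array([ 0.001969  , -0.00283079, -0.00292079,  0.00138705,  0.00156818,
       -0.00040529]), 'effort': array([ 1.22059042e-03, -4.17700589e+01, -2.46405441e+01, -1.51566310e-04,
        5.83601097e-03, -3.73388744e-06]), 'position': array([ 0.14872585, -0.55496119,  0.24152928]), 'ee_rot': array([-8.28969910e-04,  9.91446442e-01,  1.30511552e-01, -8.62676879e-06]), 'contact_force': array([-0.21391598,  0.46385988, -0.74823642]), 'moment': array([ 0.01311434, -0.00690911,  0.02268541]), 'gripper_force': 0.0, 'width': 0.08544663276663254}
```

View pics/top0.png

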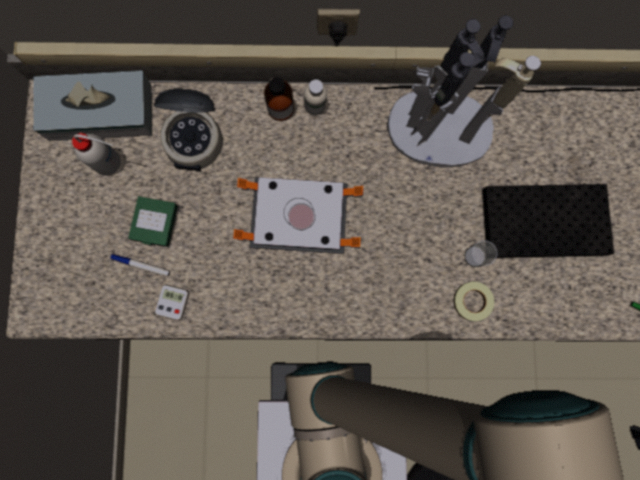

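View pics/scene0.png

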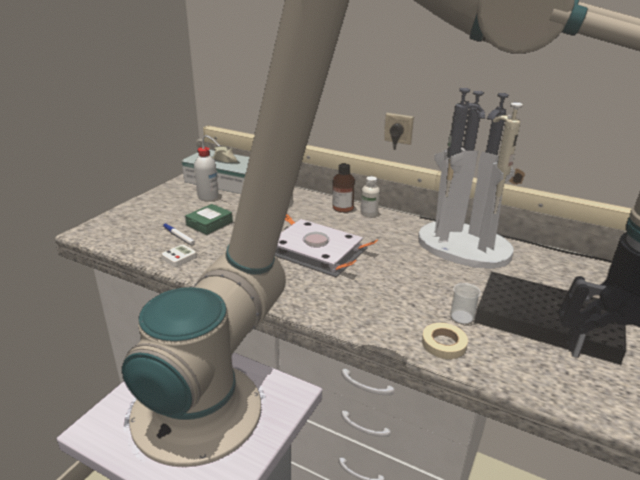

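```bash
cat > h.py <<'E'
import numpy as np, cv2
from rig import manip, imaging
def ray(n,px,z):
    c=imaging.calibration(n);T=c["cam_to_world"]
    d=T[:3,:3]@np.linalg.solve(c["mtx"],[px[0],px[1],1]);o=T[:3,3]
    return o+d*(z-o[2])/d[2]
E
python3 - <<'E'
from h import *
im=cv2.imread("pics/top0.png");g=cv2.cvtColor(im,cv2.COLOR_BGR2GRAY).astype(float)
P=[]
for n,(u,v) in dict(fl=(269,237),fr=(325,240),bl=(273,185),br=(328,188)).items():
    w=np.clip(110-g[v-7:v+8,u-7:u+8],0,None);yy,xx=np.mgrid[v-7:v+8,u-7:u+8]
    w*=np.hypot(yy-v,xx-u)<7
    p=(np.sum(w*xx)/w.sum(),np.sum(w*yy)/w.sum());X=ray("top",p,.033);P.append(X);print(n,np.round(p,1),X.round(4))
P=np.array(P);c=P.mean(0);dx=P[2]+P[3]-P[0]-P[1];dy=P[0]+P[2]-P[1]-P[3]
print(c,np.linalg.norm(dx)/2,np.linalg.norm(dy)/2,np.degrees([np.arctan2(dx[1],dx[0]),np.arctan2(-dy[0],dy[1])]))
a=(np.arctan2(dx[1],dx[0])+np.arctan2(-dy[0],dy[1]))/2
R=np.array([[np.cos(a),-np.sin(a)],[np.sin(a),np.cos(a)]])
for n,x,y in[("fl",-1,1),("fr",-1,-1),("bl",1,1),("br",1,-1)]:
    print(n,(c[:2]+R@[58*x/1e3,62*y/1e3]).round(4),"tab flat47",(c[:2]+R@[58*x/1e3,137*y/1e3]).round(4))
# orange check
h=cv2.cvtColor(im,cv2.COLOR_BGR2HSV);m=cv2.inRange(h,(5,150,100),(18,255,255))
_,_,st,ce=cv2.connectedComponentsWithStats(m)
for s,k in zip(st,ce):
    if 30<s[4]<1000: print(s,ray("top",k,.025).round(4))
# second view
im=cv2.imread("pics/scene0.png");cv2.imwrite("pics/c.png",cv2.resize(im[200:290,250:390],None,fx=5,fy=5))
E
```

```text
fl [268.6 236.2] [0.5075 0.139  0.033 ]
fr [324.7 239.8] [0.5005 0.0152 0.033 ]
bl [272.4 185. ] [0.6236 0.1325 0.033 ]
br [327.8 188.6] [0.6163 0.0085 0.033 ]
[0.56197043 0.07381568 0.033     ] 0.11615853400628895 0.12412498668842714 [-3.26506836 -3.3016137 ]
fl [0.5076 0.139 ] tab flat47 [0.5119 0.2139]
fr [0.5005 0.0152] tab flat47 [ 0.4962 -0.0596]
bl [0.6234 0.1324] tab flat47 [0.6277 0.2073]
br [0.6163 0.0086] tab flat47 [ 0.612  -0.0663]
[237 178  21  12 161] [0.6273 0.1918 0.025 ]
[344 186  19  10 156] [ 0.6138 -0.0506  0.025 ]
[234 230  20  10 159] [0.5112 0.1974 0.025 ]
[341 237  20  10 162] [ 0.4976 -0.0437  0.025 ]
```

View pics/c.png

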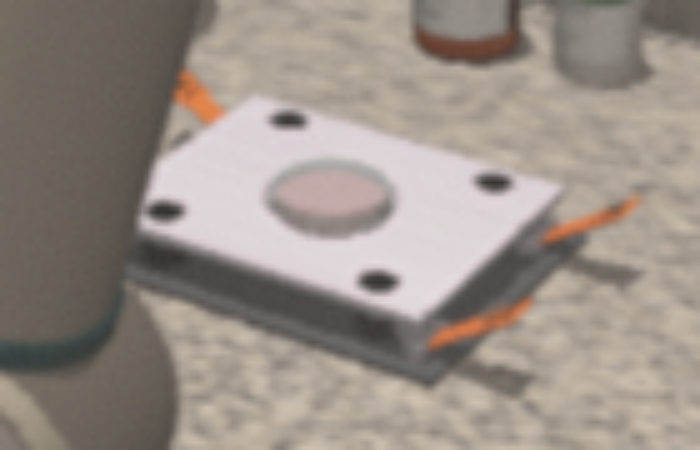

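The dots come out 116 mm and 124 mm apart, as they should be, the yaw is -3.3° and all four leaves are up. I'll move above the front right dot.

jog_arm --deltas '[0,0,-6,40,65,-10,0,0,0,-12,85,138,-20,0,0,0,-18,120,195,-30,0,0,0,-18,150,243,-40,0,0,0,-18,180,292,-40,0,0,0,-18,205,332,-40,0,0,0,-18,230,373,-40,0,0,0,-18,255,413,-40,0,0,0,-18,280,454,-40,0,0,0,-18,305,494,-40,0,0,0,-18,330,535,-40,0,0,0,-18,351.5,570,-60,0,0,0,-18,351.5,570,-100,0,0,0,-18,351.5,570,-140,0,0,0,-18,351.5,570,-170,0,0,0,-18,351.5,570,-180,0,0,0,-18,351.5,570,-180,0,0,0,-18,351.5,570,-180,0]'

```text
clock: 1.9
position: [0.5013, 0.0138, 0.0638]
ee_rot: [0.0, 1.0, -0.027, 0.001]
contact_force: [-0.1, 0.0, 0.6]
width: 0.0
gripper_force: 0.0
```

jog_arm --deltas '[0,0,0,-1,1,-8,0,0,0,0,-1,1,-14,0,0,0,0,-1,1,-17,0,0,0,0,-1,1,-18,0,0,0,0,-1,1,-18,0]'

```text
clock: 2.4
position: [0.4993, 0.0154, 0.0444]
ee_rot: [0.0, 1.0, -0.026, 0.0]
contact_force: [0.0, 0.2, -1.0]
width: -0.0001
gripper_force: 0.0
```

jog_arm --deltas '[0,0,0,0,0,-1,0,0,0,0,0,0,-1,0,0,0,0,0,0,-1,0]'

```text
clock: 2.7
position: [0.4996, 0.0155, 0.0437]
ee_rot: [0.0, 1.0, -0.026, 0.0]
contact_force: [-1.3, -0.3, 4.0]
width: -0.0001
gripper_force: 1.9
```

jog_arm --deltas '[0,0,0,0,0,-1,0,0,0,0,0,0,-1,0,0,0,0,0,0,-1,0]'

```text
clock: 3.0
position: [0.4996, 0.0155, 0.0435]
ee_rot: [0.0, 1.0, -0.026, 0.0]
contact_force: [-2.4, -0.1, 10.6]
width: -0.0003
gripper_force: 5.4
```

Front right is firm: 10.6 N with 0.5 mm of travel, mostly compliance. Next is front left.

jog_arm --deltas '[0,0,0,0,0,12,0,0,0,0,3,40,14,0,0,0,0,5,85,14,0,0,0,0,8,123.5,14,0,0,0,0,8,123.5,8,0,0,0,0,8,123.5,4,0,0,0,0,8,123.5,2,0,0,0,0,8,123.5,1,0,0,0,0,8,123.5,0,0,0,0,0,8,123.5,0,0,0,0,0,8,123.5,0,0]'

```text
clock: 4.1
position: [0.5068, 0.1384, 0.0424]
ee_rot: [0.0, 1.0, -0.026, -0.001]
contact_force: [-2.5, 0.1, 2.8]
width: -0.0001
gripper_force: 1.7
```

jog_arm --deltas '[0,0,0,0,0,-1,0,0,0,0,0,0,-2,0,0,0,0,0,0,-2,0,0,0,0,0,0,-2,0]'

```text
clock: 4.5
position: [0.5072, 0.1389, 0.0403]
ee_rot: [0.0, 1.0, -0.026, -0.0]
contact_force: [-3.7, -0.0, 4.6]
width: 0.0001
gripper_force: 2.0
```

jog_arm --deltas '[0,0,0,0,0,-1,0,0,0,0,0,0,-2,0,0,0,0,0,0,-2,0,0,0,0,0,0,-2,0]'

```text
clock: 4.9
position: [0.5074, 0.1391, 0.0393]
ee_rot: [0.0, 1.0, -0.026, 0.0]
contact_force: [-5.1, -0.6, 11.1]
width: -0.0002
gripper_force: 5.8
```

Front left gives: it is down about 4.4 mm, at its stop, at 11 N. Now its shim.

jog_arm --deltas '[0,0,0,0,0,8,0,0,0,0,0,0,35,0,0,0,0,2.5,40,37,0,0,0,0,4.5,75,37,0,0,0,0,4.5,75,30,0,0,0,0,4.5,75,20,0,0,0,0,4.5,75,12,0,0,0,0,4.5,75,6,0,0,0,0,4.5,75,0,0,0,0,0,4.5,75,-5,0,0,0,0,4.5,75,-10,0,0,0,0,4.5,75,-14,0,0,0,0,4.5,75,-17,0,0,0,0,4.5,75,-19,0,0,0,0,4.5,75,-20,0,0,0,0,4.5,75,-20,0,0,0,0,4.5,75,-20,0]'

```text
clock: 6.6
position: [0.512, 0.2142, 0.02]
ee_rot: [-0.0, 1.0, -0.026, 0.001]
contact_force: [-2.6, 1.5, 14.9]
width: 0.0
gripper_force: 7.1
```

jog_arm --deltas '[0,0,0,0,0,10,0,0,0,0,0,0,40,0,0,0,0,0,0,57,0,0,0,0,-2,-35,57,0,0,0,0,-4.5,-75,50,0,0,0,0,-4.5,-75,35,0,0,0,0,-4.5,-75,29,0,0,0,0,-4.5,-75,26,0,0,0,0,-4.5,-75,25,0,0,0,0,-4.5,-75,24,0,0,0,0,-4.5,-75,23,0,0,0,0,-4.5,-75,23,0,0,0,0,-4.5,-75,23,0]'

```text
clock: 7.9
position: [0.5066, 0.139, 0.0429]
ee_rot: [0.001, 1.0, -0.025, -0.0]
contact_force: [-5.7, -2.1, 11.8]
width: 0.0
gripper_force: 6.1
```

jog_arm --deltas '[0,0,0,0,0,-0.3,0,0,0,0,0,0,-0.3,0,0,0,0,0,0,-0.3,0,0,0,0,0,0,-0.3,0]'

```text
clock: 8.3
position: [0.5065, 0.1391, 0.0429]
ee_rot: [0.001, 1.0, -0.025, -0.0]
contact_force: [-5.7, -3.8, 14.3]
width: 0.0002
gripper_force: 7.0
```

jog_arm --deltas '[0,0,0,0,0,10,0,0,0,0,0,0,50,0,0,0,0,0,0,100,0,0,0,0,-40,-40,150,0,0,0,0,-80,-80,180,0,0,0,0,-120,-120,200,0,0,0,0,-150,-160,200,0,0,0,0,-170,-200,200,0,0,0,0,-180,-240,200,0,0,0,0,-180,-280,200,0,0,0,0,-180,-320,200,0,0,0,0,-180,-320,200,0,0,0,0,-180,-320,200,0,0,0,0,-180,-320,200,0]'

```text
clock: 9.7
position: [0.3274, -0.1798, 0.241]
ee_rot: [-0.001, 1.0, -0.026, 0.0]
contact_force: [0.6, 0.6, -0.4]
width: -0.0001
gripper_force: 0.0
```

Run:
```python
from h import *
t=imaging.get_image("top");s=imaging.get_image("scene")
a=cv2.resize(t[150:270,210:390],(540,360));b=cv2.resize(s[190:290,240:390],(450,300))
o=np.zeros((660,540,3),np.uint8);o[:360]=a;o[360:,:450]=b
cv2.imwrite("pics/end.png",cv2.resize(o,(490,600)));print(manip.get_state()["contact_force"])
m=cv2.inRange(cv2.cvtColor(t,cv2.COLOR_BGR2HSV),(5,150,100),(18,255,255))
_,_,st,ce=cv2.connectedComponentsWithStats(m)
for q,k in zip(st,ce):
    if 30<q[4]<1000: print(q,k.round(1))
```

```text
[ 0.54819983 -0.09898652 -0.05982971]
[237 178  21  12 160] [246.5 184. ]
[344 186  19  10 157] [353.7 190.7]
[231 231  22  10 170] [240.7 236.2]
[341 237  20  10 161] [351.  241.8]
```

View pics/end.png

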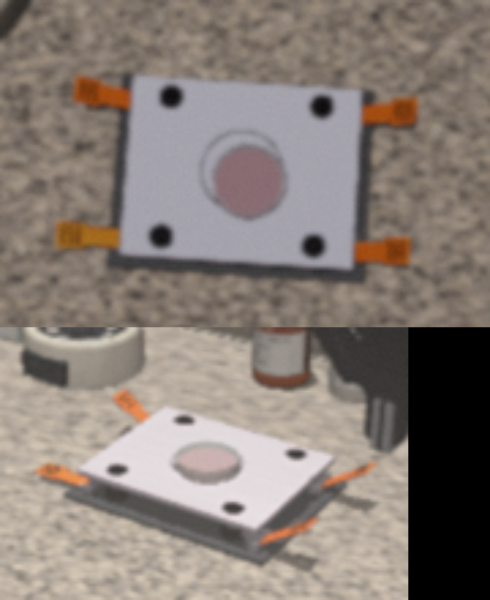

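The view shows the front left leaf (crop pixel 88,236) flat, the other three still up, and the plate and dish in place with the arm clear.

```bash
python3 -c "
from rig import manip
print(manip.sign_off())"
```

```text
the job is handed in; nothing more can be done
None
```

The front left corner was the one that rocked; I pressed its shim flat, pressed the corner again at about 14 N with the shim holding firm, and handed the job in with the arm clear (no verdict came back; the two back corners were not pressed, as the rocking one was already found).

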